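# Hold the napkin dispenser's front cover against its sprung pusher

## Robot

A 6-joint arm with a two-finger parallel gripper is mounted at the origin on the work surface. World frame = base frame: x ahead of the robot, y to its left, z up, the work surface at z = 0. Lengths are in m, angles in rad, forces in N, time in s.
With the tool pointing down it reaches from about 0.35 to 0.875 m from the base axis. Payload 15.5 kg.
Tool frame: the origin (TCP) lies on the front face of the gripper's body, between the roots of the fingers; the fingertips stand 73 mm ahead of it and the grasp point (between the pads) lies 54 mm ahead of it; z points along the fingers, y is the line along which they close (so a half turn about z gives the same grasp; the last joint's range is limited). The gripper opens to 85 mm and grips with 20 to 120 N. Pads are 22 mm wide; open, the fingers measure 114 mm over their backs; the gripper's body (76 mm by 85 mm) begins 54 mm behind the grasp point. The pads swing forward as they close: fully open they stand 13 mm farther back than shut.
Start: joints at [1.252, 0.494, 1.345, -0, 1.302, -0.096], TCP at [0.138, 0.61, 0.304] pointing down, gripper open.
Joint ranges: [-2.91, 2.91], [-0.82, 2.16], [0.22, 2.67], [-1.22, 4.37], [0.12, 2.79], [-3.08, 3.08]. Speed limits (rad/s): [1.89, 1.89, 2.57, 3.01, 3.01, 3.01].

## Interface

Orientations are given as a unit quaternion [w, x, y, z].
In Python, from rig import sense, optics, workorder gives the robot as it stands.
- The arm moves only by the tool drive_tool, never from a script. Its argument "increments" is a list of rows, each an object with "delta_pos": the shift along the world's x, y, z in m, a list of three; "turn": the turn, a rotation vector about the world's x, y, z in degrees, a list of three; "gripper": the closure in counts, from 0 (fully open) to 255 (shut). In form: [{"delta_pos": [dx, dy, dz], "turn": [wx, wy, wz], "gripper": gripper}, ...]. A call has exactly 8 rows; each row shifts and turns the commanded pose from where the row before left it; what a row does not reach is not made up. A row lasts 1/10 s, in which the tool goes at most 50 mm and 8.59 degrees, less where a joint would pass 70% of its speed; a pose out of reach is approached as far as the arm can. A call is refused whole if a number of a shift passes 0.05 or a number of a turn 8.59, either way. A call with a gripper value outside its range is refused whole. The fingers move at their own pace and stop on an object; "newtons" is the grip in N (left out, the last holds). Time passes only in rows, so rows that do not move let the fingers close, or fill a call up. It gives the time, the measured TCP pose, the force, the opening and the grip force at its end, in the units of the state.
- sense(): the state, without advancing time (a new reading comes with each control period).
- optics.capture(name): name is "side" or "top"; returns (picture, depth): 400x640x3 uint8, red, green, blue; 400x640 float32, m along the optical axis (not along the pixel's ray), 0 where there is no reading.
- optics.get_calibration(name): a dict with "fx", "fy", "cx", "cy" (pixels), "T" (4x4, takes a point from camera to world coordinates). Camera axes: x right, y down, z forward; pixel columns grow to the right and rows downward; lengths in m; the calibration is good to about 2 mm. A picture is of the moment at which its call begins. get_calibration takes no time and is no camera call.
- workorder.sign_off(): hands the job in; it is judged then, once.
Trained networks look in the newest picture that a camera, given by its name, has taken for a name from the list of things; names that differ only in an ending like _2 or _b are one class to them, and where a whole thing is asked for, a point or a joint stands for the part that bears it (a point fixed in the world has none). Each returns a list of dicts, best first, with "score" (0 to 1); they miss things now and then, are a little off and sometimes report something else, mostly with a low value. They report only what shows in the picture. A call takes as long as a camera call. They do not tell look-alikes from the thing itself.
- optics.search_frame(camera, name): "at" ([column, row] in pixels, amid what is visible of it).
- optics.place_of(camera, name): "at" ([column, row] in pixels: a listed point, or the origin of a listed thing).
The state is a dict: "t": time; "joints": joint angles; "dq": joint speeds; "tau": joint torques, N m; "ee_pos": TCP position; "eef_rot": TCP orientation; "ft_force": force on the tool from outside, world axes, zero at the start; "wrist_torque": the same for the moment, N m; "grip_width": opening from 0.0 (shut) to 1.0 (fully open); "gripper_force": force on a finger pad.
Only numpy, scipy, OpenCV 4.12 (cv2) and the standard library are available. Lean on these libraries where they do the work, as an engineer would, in place of code of your own. Each camera call takes 0.05 s, during which the arm holds its last target. There are 200 camera calls.

## Task

The front cover of the napkin dispenser, the one with the window, stands on the counter: pick it up by its pull and, as a third hand, press it squarely against the dispenser's sprung pusher, its outline in line with the housing's sides, top and bottom, with a steady push of about 10 N (never as much as 25 N) so that I can put in the screws. Finish while still gripping the cover and pressing it there, clear of the counter. Leave the blank cover and everything else on the counter where it stands.

Things in the scene. Friction and masses are not known exactly. Their poses are not given: they have to be found in the camera images.
- dispenser: fixed napkin dispenser, bare steel, an open-fronted box housing 150 wide (y), 130 deep (x) and 110 high on a 30 mm high black plinth, so its housing spans 30 to 140 mm above the counter. Origin on the counter under the middle of the housing; z up; its open front looks along its own -x, with the front rim at x = -65 mm
- pusher (a joint): travel of the sprung pusher into the housing, m: 0 free, stop at 0.05. Spring 600 N/m from zero (10 N at 0.0167). The pusher is an upright flat aluminium plate 110 wide, 90 high, centred on the housing's open front (85 mm above the counter); when free its face stands 40 mm out of the front rim (at x = -105 mm of the dispenser); it slides along the dispenser's +x
- pusher_face (a point): the middle of the pusher's front face (which the cover's back is pressed on), moving with it; axes as the dispenser's
- cover: loose front cover, 0.25 to 0.42 kg: upright steel sheet 150 wide (y), 110 high, 5 thick, with a window 94 x 46 (22 to 68 mm up), a foot ledge 60 deep along its bottom front and a black pull. It stands on its ledge. Origin: bottom edge, middle of the sheet's front face; z up; ledge and pull reach to -x, the flat back is at x = +5 mm. In place, its axes are parallel to the dispenser's, its bottom edge 30 mm up
- cover_pull (a point): the point to grip on the cover's pull, axes as the cover's. The pull is a black block 24 wide (y) and 24 high that reaches 50 mm forward from the sheet, at mid-width; this point lies in its mid-width and mid-height, 92 mm above the cover's bottom edge, 36 mm in front of the sheet's front face (41 mm in front of its back face). Grip it from above with the fingers on its two sides (closing along y)
- blank_pull (a point): a bystander: the pull of a blank cover for another dispenser, alike but without a window and only 110 mm wide. Same place on the pull and same axes as for the windowed cover; leave it alone
- cups: a bystander: nested black plastic cups, 72 mm across, 117 high; origin under its centre
- sauce: a bystander: amber glass sauce bottle, 54 mm across, 170 high; origin under its centre
- jar: a bystander: round spice jar with a steel lid, 56 mm across, 75 high; origin under its centre
- dish: a bystander: small black bowl, 90 mm across, 35 high; origin under its centre
- driver: a bystander: screwdriver lying along its own x, about 200 mm long
- spoon: a bystander: serving spoon lying along its own x, about 200 mm long
Things that resemble listed ones, but are neither listed nor needed, are in the scene too. Leave any turquoise look-alike of the cover alone.

How it is judged:
On the way:
1. the windowed cover is lifted off the counter in the gripper (height (world z) of cover above 0.015 m and contact force between the fingers and cover above 1 N), for 0.2 s.
At the end, for the whole second after the job is handed in: the cover, in the gripper and clear of the counter, presses with its back on the pusher with 6 to 15 N, steadily through the last second; it is within 10 mm of the housing's outline sideways and in height, within 0.14 rad of square and of upright (all of step 1 and contact force between cover and dispenser between 6 and 15 N and value of joint pusher above 0.008 m and y of cover_pull in the frame of dispenser between -0.01 and 0.01 m and z of cover_pull in the frame of dispenser between 0.112 and 0.132 m and x of cover_pull in the frame of dispenser below -0.117 m and angle between the x axis of cover and the x axis of dispenser, either way round below 0.14 rad and angle between cover's own z axis and vertical below 0.14 rad and contact force between cover and table below 0.2 N and linear speed of cover below 0.02 m/s); the arm keeps its last pose, push and grip.
It fails at once if the cover is pressed on the pusher with 25 N or more (contact force between cover and dispenser above 25 N).
It fails at once if a bystander is moved by more than 30 mm (distance of any of blank_pull, cups, sauce, jar, dish, driver, spoon from where it was at the start of the episode above 0.03 m).
It also fails if it takes over 45 s, if anything falls off the work surface, if the arm or the gripper's body presses on something with over 40 N, if the wrist force passes 120 N, or if a joint passes its speed limit or range.

## Working session

There is one attempt and no reset: what is moved stays moved. The work goes in short steps, Python scripts to look and compute and a tool call to move; the robot and the scene stay as the last step left them, time stands still between calls to the robot, and variables do not carry over. Pictures are saved under pics/ and viewed, at most 10 in all, crops included, and the job is handed in when it is done.

Besides the shell and the picture viewer there is one more tool, called as name(argument=value, ...), one argument or row to a line, values as JSON. drive_tool: Moves the arm, as the interface text tells. Its arguments: {"type":"object","properties":{"increments":{"type":"array","items":{"type":"object","properties":{"delta_pos":{"type":"array","items":{"type":"number"}},"turn":{"type":"array","items":{"type":"number"}},"gripper":{"type":"number"}}}},"newtons":{"type":"number"}},"required":["increments"]}

```bash
mkdir -p pics; ls; cat > h.py <<'E'
import numpy as np, cv2
from rig import sense, optics, workorder
def shot(cam,fn=None):
    p,d=optics.capture(cam)
    if fn: cv2.imwrite('pics/'+fn,p[:,:,::-1]); np.save('pics/'+fn[:-4]+'_d.npy',d)
    return p,d
def ray(cam,uv):
    c=optics.get_calibration(cam);T=np.array(c['T'])
    v=np.array([(uv[0]-c['cx'])/c['fx'],(uv[1]-c['cy'])/c['fy'],1.])
    return T[:3,3],T[:3,:3]@v
def pt(cam,uv,d):
    o,v=ray(cam,uv); return o+v*d
def cloud(cam,d):
    c=optics.get_calibration(cam);T=np.array(c['T'])
    v,u=np.mgrid[:d.shape[0],:d.shape[1]]
    P=np.stack([(u-c['cx'])/c['fx']*d,(v-c['cy'])/c['fy']*d,d],-1)
    return P@T[:3,:3].T+T[:3,3]
def tri(a,ua,b,ub):
    o1,v1=ray(a,ua);o2,v2=ray(b,ub)
    s=np.linalg.lstsq(np.stack([v1,-v2],1),o2-o1,rcond=None)[0]
    p,q=o1+v1*s[0],o2+v2*s[1]
    return (p+q)/2,np.linalg.norm(p-q)
E
python3 - <<'E'
from h import *
np.set_printoptions(precision=4,suppress=True)
for c in('side','top'):
    p,d=shot(c,c+'0.png'); print(c,np.array(optics.get_calibration(c)['T']),optics.get_calibration(c)['fx'])
    for n in('cover_pull','pusher_face','blank_pull','dispenser','cover'):
        for r in optics.place_of(c,n)[:4]:
            u=np.array(r['at']); i=tuple(np.clip(u[::-1].astype(int),0,[399,639]))
            print(c,n,round(r['score'],2),u,pt(c,u,d[i]) if d[i]>0 else None)
print(sense())
E
```

```text
pics
side [[-0.865   0.3085 -0.3957  1.1236]
 [ 0.5017  0.5217 -0.69    1.0653]
 [-0.0064 -0.7954 -0.6061  1.0481]
 [ 0.      0.      0.      1.    ]] 479.3307457503216
side cover_pull 0.86 [267.9 156.2] [ 0.4829 -0.342   0.087 ]
side cover_pull 0.82 [384.2 220.3] [0.3455 0.1918 0.0965]
side pusher_face 0.78 [331.9 242.3] [0.5667 0.2352 0.1407]
side blank_pull 0.79 [295.5 191.1] [ 0.5126 -0.0738  0.1038]
side dispenser 0.57 [342.1 288. ] [0.5975 0.3384 0.0684]
side cover 0.89 [276.7 179.9] [ 0.4742 -0.2947  0.0035]
side cover 0.81 [338.6 171.8] [ 0.2409 -0.2208  0.0034]
side cover 0.58 [393.1 240. ] [0.3079 0.2031 0.0061]
top [[ 0.0232 -0.9945  0.1026  0.3464]
 [-0.9997 -0.0221  0.0124 -0.0421]
 [-0.0101 -0.1028 -0.9946  1.3723]
 [ 0.      0.      0.      1.    ]] 459.68530308776405
top cover_pull 0.96 [434.6 206.7] [ 0.4609 -0.3345  0.1051]
top cover_pull 0.81 [250.1 245.5] [0.3426 0.1709 0.1066]
top pusher_face 0.73 [251.6 177.5] [0.5296 0.1724 0.1164]
top blank_pull 0.87 [345.5 189.6] [ 0.5031 -0.088   0.1043]
top blank_pull 0.66 [375.5 124.2] [ 0.699  -0.1722  0.0731]
top dispenser 0.91 [223.2 172.1] None
top cover 0.91 [386.8 280.4] [ 0.2498 -0.2175  0.0043]
top cover 0.78 [249.1 263.9] [0.2918 0.1746 0.0886]
top cover 0.58 [418.8 203.4] [ 0.4769 -0.307   0.0237]
{'t': 0.6, 'joints': array([ 1.2525,  0.4936,  1.3455,  0.    ,  1.3025, -0.0955]), 'dq': array([ 0.0003,  0.0005, -0.0004, -0.0013, -0.0008,  0.0008]), 'tau': array([  0.0002, -88.1702, -38.417 ,  -0.0001,   0.0008,  -0.    ]), 'ee_pos': array([0.1381, 0.6096, 0.3039]), 'eef_rot': array([-0.    ,  0.1112,  0.9938,  0.    ]), 'ft_force': array([ 0.2273, -0.9828,  0.2908]), 'wrist_torque': array([-0.0352, -0.0122,  0.0214]), 'gripper_force': 0.0, 'grip_width': 0.9979606597555484}
```

View pics/side0.png

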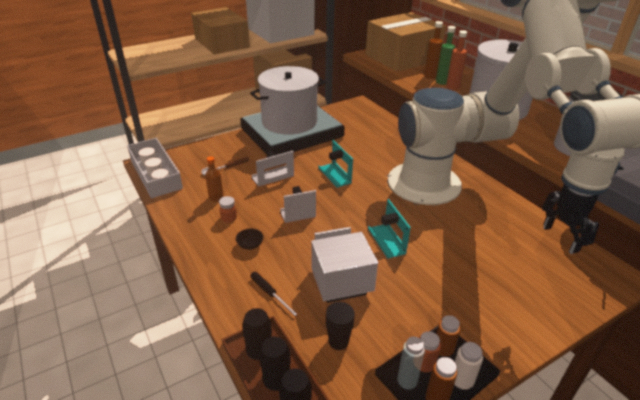

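View pics/top0.png

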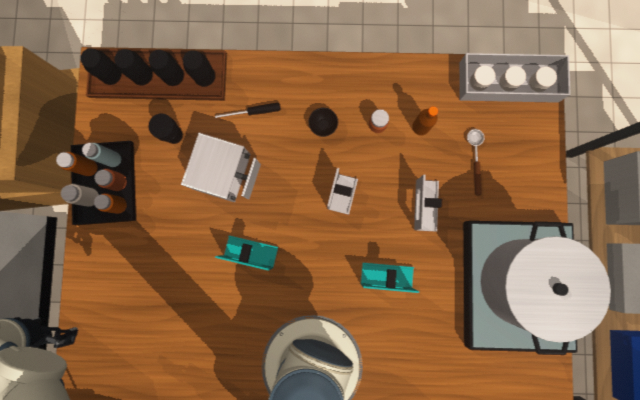

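The side view shows steel covers at (274,168), which has a window, and (299,205), which is plain and narrower. The turquoise look-alikes are at (338,165) and (390,230). In the top view the steel ones are at (428,203) and (343,190), and the dispenser is at (220,167) with its pusher facing right, about (250,178). The windowed steel cover fits the description, so I'll confirm it in a crop.

```bash
python3 - <<'E'
from h import *
np.set_printoptions(precision=4,suppress=True)
s=cv2.imread('pics/side0.png');t=cv2.imread('pics/top0.png')
a=cv2.resize(s[135:235,240:360],(480,400),interpolation=cv2.INTER_CUBIC)
b=cv2.resize(t[160:250,400:464],(284,400),interpolation=cv2.INTER_CUBIC)
cv2.imwrite('pics/crop.png',np.hstack([a,b]))
# clouds
C=[]
for c in('side','top'):
    d=np.load(f'pics/{c}0_d.npy');P=cloud(c,d)[d>0].reshape(-1,3);C.append(P)
def box(P,x,y,z):
    return P[(P[:,0]>x[0])&(P[:,0]<x[1])&(P[:,1]>y[0])&(P[:,1]<y[1])&(P[:,2]>z[0])&(P[:,2]<z[1])]
for i,P in enumerate(C):
    Q=box(P,(.38,.58),(-.42,-.24),(-.02,.2)); print(i,'cover z hist',np.histogram(Q[:,2],np.arange(-.02,.16,.01)))
    Q=box(Q,(0,1),(-1,1),(.012,.2)); print(Q.min(0),Q.max(0),len(Q))
    for lo,hi in((.012,.03),(.03,.05),(.05,.07),(.07,.095),(.095,.103),(.103,.12)):
        R=box(Q,(0,1),(-1,1),(lo,hi))
        if len(R)>5:
            r=cv2.minAreaRect(R[:,:2].astype(np.float32)*1000); print(lo,len(R),r)
    Q=box(P,(.45,.75),(.1,.42),(.125,.2)); print('disp top',len(Q),Q[:,2].mean(),cv2.minAreaRect(Q[:,:2].astype(np.float32)*1000),cv2.boxPoints(cv2.minAreaRect(Q[:,:2].astype(np.float32)*1000)))
E
```

```text
0 cover z hist (array([  0, 300, 658, 113,  68,  31,  35,  33,  43,  76,  93,  88, 134,
        30,   0,   0,   0]), array([-0.02, -0.01,  0.  ,  0.01,  0.02,  0.03,  0.04,  0.05,  0.06,
        0.07,  0.08,  0.09,  0.1 ,  0.11,  0.12,  0.13,  0.14,  0.15]))
[ 0.3986 -0.3611  0.012 ] [ 0.5537 -0.2852  0.1153] 714
0.012 151 ((474.8055114746094, -324.06842041015625), (73.52323150634766, 151.01512145996094), 88.23289489746094)
0.03 66 ((477.71783447265625, -295.328125), (13.643661499023438, 151.9815216064453), 88.49622344970703)
0.05 76 ((476.0389099121094, -296.74749755859375), (15.697257995605469, 150.7883758544922), 87.85855102539062)
0.07 212 ((474.35052490234375, -315.93951416015625), (56.06315231323242, 151.8498077392578), 89.3076171875)
0.095 83 ((475.61688232421875, -316.78436279296875), (56.84636688232422, 152.6887664794922), 86.25599670410156)
0.103 126 ((478.5232238769531, -318.02752685546875), (59.71202087402344, 147.7746124267578), 89.10572052001953)
disp top 2162 0.13909971473261376 ((553.7838745117188, 262.0438232421875), (178.23158264160156, 151.33572387695312), 74.00715
[... 601 characters left out ...]
148.00279235839844), 87.94073486328125)
0.05 33 ((474.7982482910156, -300.8558654785156), (2.9177443981170654, 149.80821228027344), 87.61844635009766)
0.07 94 ((473.51025390625, -322.2777404785156), (46.82991409301758, 148.46861267089844), 88.10297393798828)
0.095 79 ((472.8680725097656, -326.0787353515625), (53.50691604614258, 139.4271240234375), 87.83138275146484)
0.103 231 ((473.70452880859375, -325.9188537597656), (53.90122604370117, 147.43113708496094), 87.63208770751953)
disp top 2715 0.1392961673373611 ((552.4525146484375, 257.06121826171875), (171.8359832763672, 150.3562774658203), 74.39012908935547) [[456.9279 194.5416]
 [601.7385 154.0828]
 [647.9771 319.5809]
 [503.1666 360.0396]]
```

View pics/crop.png

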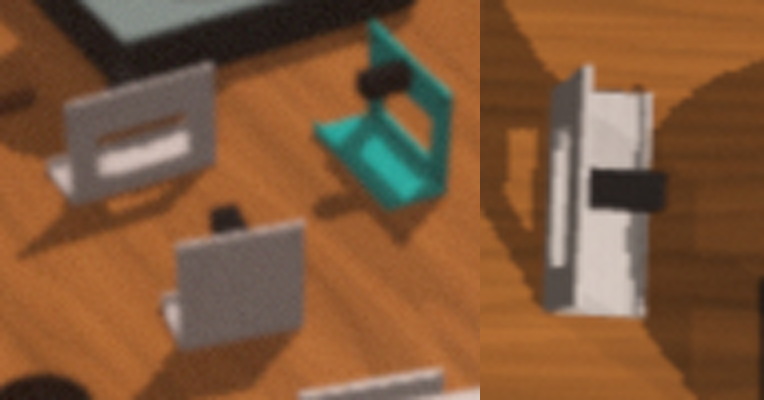

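The crop confirms it: the upper-left steel cover, side (274,168) / top (428,203), has the window, and the other steel one is blank. Next I'll fit both poses more robustly.

```bash
python3 - <<'E'
from h import *
np.set_printoptions(precision=4,suppress=True)
def box(P,x,y,z):
    return P[(P[:,0]>x[0])&(P[:,0]<x[1])&(P[:,1]>y[0])&(P[:,1]<y[1])&(P[:,2]>z[0])&(P[:,2]<z[1])]
def yaw(R):
    vx,vy,_,_=cv2.fitLine(R[:,:2].astype(np.float32),cv2.DIST_HUBER,0,.01,.01).ravel(); return np.degrees(np.arctan(vy/vx))
pc=lambda q:np.percentile(q,[1,3,50,97,99])
for c in('side','top'):
    d=np.load(f'pics/{c}0_d.npy');img=cv2.imread(f'pics/{c}0.png').max(2)
    m=d>0;P=cloud(c,d)[m];g=img[m]
    b=(P[:,0]>.38)&(P[:,0]<.58)&(P[:,1]>-.42)&(P[:,1]<-.24)
    Q=P[b&(g>75)];S=box(Q,(0,1),(-.315,-.28),(.02,.12));print(c,'sheet yaw',yaw(S),'y',pc(S[:,1]),'x',pc(S[:,0]))
    Q=P[b&(g<75)];K=box(Q,(.42,.53),(-.38,-.3),(.085,.12));print('pull',len(K),'x',pc(K[:,0]),'y',pc(K[:,1]),'z',pc(K[:,2]))
    H=box(P,(.45,.75),(.1,.42),(.134,.16))
    th=np.radians(74.2);X=np.array([np.cos(th),np.sin(th)]);Y=np.array([-X[1],X[0]])
    H=H[H[:,:2]@X>.27]
    print('house',len(H),'X',pc(H[:,:2]@X),'Y',pc(H[:,:2]@Y),cv2.minAreaRect(H[:,:2].astype(np.float32)*1000))
    G=box(P,(.45,.75),(.1,.42),(.04,.15));u=G[:,:2]@X;print('pusher zone X hist',np.histogram(u,np.arange(.29,.5,.01)))
for n in('cover_pull','pusher_face'):
    A={'cover_pull':([267.9,156.2],[434.6,206.7]),'pusher_face':([331.9,242.3],[251.6,177.5])}[n]
    print(n,tri('side',A[0],'top',A[1]))
E
```

```text
side sheet yaw -1.9100454 y [-0.3079 -0.3053 -0.2962 -0.2887 -0.2875] x [0.4008 0.405  0.4796 0.5501 0.5514]
pull 37 x [0.4638 0.4644 0.4781 0.4887 0.4894] y [-0.3471 -0.3457 -0.3338 -0.3175 -0.3151] z [0.0902 0.0949 0.1045 0.1077 0.108 ]
house 1907 X [0.3584 0.361  0.4293 0.4877 0.4889] Y [-0.5361 -0.5335 -0.4629 -0.3909 -0.3874] ((559.5439453125, 282.1407165527344), (136.4194793701172, 151.33572387695312), 74.00715637207031)
pusher zone X hist (array([   0,    0,   35,  210,    0,    0,   69,  138,  144,  146,  153,
        163,  152,  168,  164,  170,  174,  177,  174, 1419]), array([0.29, 0.3 , 0.31, 0.32, 0.33, 0.34, 0.35, 0.36, 0.37, 0.38, 0.39,
       0.4 , 0.41, 0.42, 0.43, 0.44, 0.45, 0.46, 0.47, 0.48, 0.49]))
top sheet yaw -2.165043 y [-0.308  -0.306  -0.3011 -0.2974 -0.2969] x [0.401  0.4037 0.473  0.5455 0.5484]
pull 145 x [0.4609 0.4614 0.4735 0.4844 0.4852] y [-0.3526 -0.3521 -0.3322 -0.3084 -0.3079] z [0.0896 0.0963 0.1046 0.1092 0.1101]
house 2578 X [0.3532 0.3555 0.4168 0.4789 0.4814] Y [-0.5349 -0.532  -0.4605 -0.3909 -0.3878] ((552.6666870117188, 257.7597351074219), (170.37522888183594, 150.3196563720703), 74.39012908935547)
pusher zone X hist (array([  0,   0, 329,   5,  18,  21, 251, 231, 207, 200, 203, 202, 202,
       204, 198, 204, 207, 188, 208,  59]), array([0.29, 0.3 , 0.31, 0.32, 0.33, 0.34, 0.35, 0.36, 0.37, 0.38, 0.39,
       0.4 , 0.41, 0.42, 0.43, 0.44, 0.45, 0.46, 0.47, 0.48, 0.49]))
cover_pull (array([ 0.4712, -0.3457,  0.0794]), np.float64(0.01880386066528734))
pusher_face (array([0.5326, 0.1798, 0.0818]), np.float64(0.0049695745973859515))
```

drive_tool(
  increments=[
    {"delta_pos": [0.03,-0.04,0],"turn": [0,0,-6],"gripper": 0},
    {"delta_pos": [0.04,-0.04,0],"turn": [0,0,-6],"gripper": 0},
    {"delta_pos": [0.04,-0.04,0],"turn": [0,0,-6],"gripper": 0},
    {"delta_pos": [0.04,-0.04,0],"turn": [0,0,-6],"gripper": 0},
    {"delta_pos": [0.04,-0.04,0],"turn": [0,0,-6],"gripper": 0},
    {"delta_pos": [0.04,-0.04,0],"turn": [0,0,-6],"gripper": 0},
    {"delta_pos": [0.03,-0.04,0],"turn": [0,0,-6],"gripper": 0},
    {"delta_pos": [0.03,-0.05,0],"turn": [0,0,-6],"gripper": 0},
  ],
  newtons=80,
)

```text
t: 1.4
ee_pos: [0.402, 0.3084, 0.304]
eef_rot: [0.0, 0.508, 0.862, 0.0]
ft_force: [0.1, 0.6, 1.0]
grip_width: 0.999
gripper_force: 0.0
```

drive_tool(
  increments=[
    {"delta_pos": [0.02,-0.045,0],"turn": [0,0,-4],"gripper": 0},
    {"delta_pos": [0.02,-0.045,0],"turn": [0,0,-4],"gripper": 0},
    {"delta_pos": [0.02,-0.045,0],"turn": [0,0,-4],"gripper": 0},
    {"delta_pos": [0.012,-0.045,0],"turn": [0,0,-4],"gripper": 0},
    {"delta_pos": [0,-0.045,0],"turn": [0,0,-4],"gripper": 0},
    {"delta_pos": [0,-0.045,0],"turn": [0,0,-4],"gripper": 0},
    {"delta_pos": [0,-0.045,0],"turn": [0,0,-4],"gripper": 0},
    {"delta_pos": [0,-0.045,0],"turn": [0,0,-3],"gripper": 0},
  ],
)

```text
t: 2.2
ee_pos: [0.4723, -0.0519, 0.3041]
eef_rot: [0.0, 0.719, 0.695, 0.0]
ft_force: [0.8, 0.7, 0.8]
grip_width: 1.002
gripper_force: 0.0
```

drive_tool(
  increments=[
    {"delta_pos": [0,-0.045,0],"turn": [0,0,0],"gripper": 0},
    {"delta_pos": [0,-0.045,0],"turn": [0,0,0],"gripper": 0},
    {"delta_pos": [0,-0.045,0],"turn": [0,0,0],"gripper": 0},
    {"delta_pos": [0,-0.045,0],"turn": [0,0,0],"gripper": 0},
    {"delta_pos": [0,-0.045,-0.02],"turn": [0,0,0],"gripper": 0},
    {"delta_pos": [0,-0.045,-0.02],"turn": [0,0,0],"gripper": 0},
    {"delta_pos": [0,-0.02,-0.02],"turn": [0,0,0],"gripper": 0},
    {"delta_pos": [0,0,0],"turn": [0,0,0],"gripper": 0},
  ],
)

```text
t: 3.0
ee_pos: [0.4716, -0.3423, 0.2413]
eef_rot: [-0.001, 0.719, 0.695, -0.0]
ft_force: [0.3, 0.3, 0.9]
grip_width: 1.003
gripper_force: 0.0
```

```bash
python3 - <<'E'
from h import *
p,d=shot('side','s1.png')
i=p[90:230,200:360,::-1]
q,d2=shot('top','t1.png')
j=q[140:280,370:490,::-1]
cv2.imwrite('pics/c1.png',np.hstack([cv2.resize(i,(457,400),interpolation=2),cv2.resize(j,(343,400),interpolation=2)]))
for n in('cover_pull',):
    for c in('side','top'): print(c,optics.place_of(c,n))
print(sense()['ee_pos'])
E
```

```text
side [{'at': [269.0, 155.9], 'score': 0.96}, {'at': [335.4, 153.7], 'score': 0.8}, {'at': [384.9, 221.3], 'score': 0.59}, {'at': [230.6, 218.7], 'score': 0.55}]
top [{'at': [432.7, 202.5], 'score': 0.91}, {'at': [244.4, 250.3], 'score': 0.71}]
[ 0.4728843  -0.33936501  0.24466201]
```

View pics/c1.png

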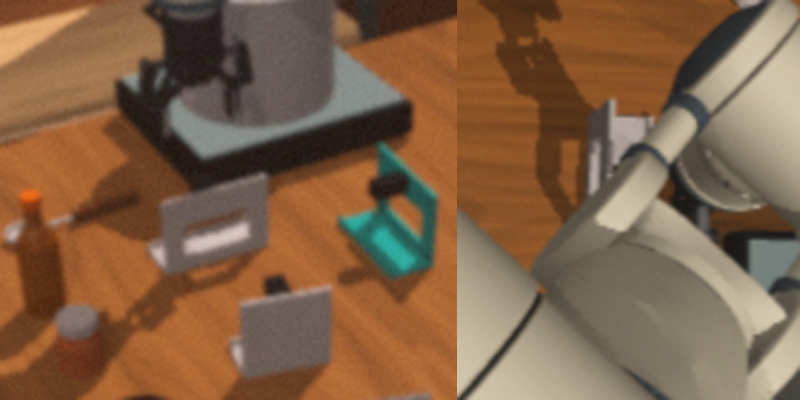

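The left crop shows the open fingers above the windowed cover's pull, straddling it across the cover's width. The top view is mostly hidden by the arm. Descending.

drive_tool(
  increments=[
    {"delta_pos": [0.001,-0.002,-0.02],"turn": [0,0,0],"gripper": 0},
    {"delta_pos": [0,0,-0.02],"turn": [0,0,0],"gripper": 0},
    {"delta_pos": [0,0,-0.02],"turn": [0,0,0],"gripper": 0},
    {"delta_pos": [0,0,-0.015],"turn": [0,0,0],"gripper": 0},
    {"delta_pos": [0,0,-0.012],"turn": [0,0,0],"gripper": 0},
    {"delta_pos": [0,0,-0.01],"turn": [0,0,0],"gripper": 0},
    {"delta_pos": [0,0,0],"turn": [0,0,0],"gripper": 0},
    {"delta_pos": [0,0,0],"turn": [0,0,0],"gripper": 0},
  ],
)

```text
t: 4.0
ee_pos: [0.4738, -0.3421, 0.1473]
eef_rot: [0.0, 0.718, 0.696, 0.0]
ft_force: [-0.3, 0.2, -0.5]
grip_width: 1.002
gripper_force: 0.0
```

drive_tool(
  increments=[
    {"delta_pos": [0,0,0],"turn": [0,0,0],"gripper": 100},
    {"delta_pos": [0,0,0],"turn": [0,0,0],"gripper": 140},
    {"delta_pos": [0,0,0],"turn": [0,0,0],"gripper": 255},
    {"delta_pos": [0,0,0],"turn": [0,0,0],"gripper": 255},
    {"delta_pos": [0,0,0],"turn": [0,0,0],"gripper": 255},
    {"delta_pos": [0,0,0],"turn": [0,0,0],"gripper": 255},
    {"delta_pos": [0,0,0],"turn": [0,0,0],"gripper": 255},
    {"delta_pos": [0,0,0],"turn": [0,0,0],"gripper": 255},
  ],
)

```text
t: 4.8
ee_pos: [0.4737, -0.3422, 0.1472]
eef_rot: [0.0, 0.718, 0.696, 0.0]
ft_force: [0.2, 0.8, 5.1]
grip_width: 0.269
gripper_force: 78.8
```

drive_tool(
  increments=[
    {"delta_pos": [0,0,0.01],"turn": [0,0,0],"gripper": 255},
    {"delta_pos": [0,0,0.015],"turn": [0,0,0],"gripper": 255},
    {"delta_pos": [0,0,0.02],"turn": [0,0,0],"gripper": 255},
    {"delta_pos": [0,0,0.02],"turn": [0,0,0],"gripper": 255},
    {"delta_pos": [0,0,0.025],"turn": [0,0,0],"gripper": 255},
    {"delta_pos": [0,0,0.025],"turn": [0,0,0],"gripper": 255},
    {"delta_pos": [0,0,0.025],"turn": [0,0,0],"gripper": 255},
    {"delta_pos": [0,0,0.01],"turn": [0,0,0],"gripper": 255},
  ],
)

```text
t: 5.6
ee_pos: [0.474, -0.3424, 0.2996]
eef_rot: [0.002, 0.718, 0.696, 0.0]
ft_force: [0.9, 0.0, -3.6]
grip_width: 0.265
gripper_force: 79.0
```

drive_tool(
  increments=[
    {"delta_pos": [0.002,0.02,0],"turn": [0,0,-1],"gripper": 255},
    {"delta_pos": [0.003,0.03,0],"turn": [0,0,-1],"gripper": 255},
    {"delta_pos": [0.003,0.035,0],"turn": [0,0,-1],"gripper": 255},
    {"delta_pos": [0.003,0.035,0],"turn": [0,0,-1],"gripper": 255},
    {"delta_pos": [0.003,0.035,0],"turn": [0,0,-1],"gripper": 255},
    {"delta_pos": [0.003,0.035,0],"turn": [0,0,-1],"gripper": 255},
    {"delta_pos": [0.003,0.035,0],"turn": [0,0,-1],"gripper": 255},
    {"delta_pos": [0.003,0.035,0],"turn": [0,0,-1],"gripper": 255},
  ],
)

```text
t: 6.4
ee_pos: [0.4962, -0.0807, 0.2965]
eef_rot: [-0.0, 0.765, 0.644, -0.0]
ft_force: [0.2, 0.4, -3.7]
grip_width: 0.262
gripper_force: 78.8
```

drive_tool(
  increments=[
    {"delta_pos": [0.002,0.035,0],"turn": [0,0,-1],"gripper": 255},
    {"delta_pos": [0.002,0.035,0],"turn": [0,0,-1],"gripper": 255},
    {"delta_pos": [0.002,0.035,0],"turn": [0,0,-1],"gripper": 255},
    {"delta_pos": [0.002,0.035,0],"turn": [0,0,-1],"gripper": 255},
    {"delta_pos": [0.002,0.025,0],"turn": [0,0,-1],"gripper": 255},
    {"delta_pos": [0,0.012,0],"turn": [0,0,-0.8],"gripper": 255},
    {"delta_pos": [0,0,0],"turn": [0,0,0],"gripper": 255},
    {"delta_pos": [0,0,0],"turn": [0,0,0],"gripper": 255},
  ],
)

```text
t: 7.2
ee_pos: [0.5063, 0.0947, 0.2966]
eef_rot: [-0.0, 0.796, 0.605, -0.0]
ft_force: [0.6, 0.5, -2.9]
grip_width: 0.272
gripper_force: 78.8
```

```bash
python3 - <<'E'
from h import *
p,d=shot('side','s2.png'); q,d2=shot('top','t2.png')
i=p[100:300,240:420,::-1]; j=q[120:270,190:325,::-1]
cv2.imwrite('pics/c2.png',np.hstack([cv2.resize(i,(405,450),interpolation=2),cv2.resize(j,(395,439),interpolation=2)[:450] if 0 else cv2.resize(j,(395,450),interpolation=2)]))
s=sense();print(s['ee_pos'],s['eef_rot'],s['ft_force'],s['wrist_torque'])
E
```

```text
[0.50646043 0.09422993 0.2967055 ] [-4.68644231e-05  7.96423185e-01  6.04739651e-01 -2.50474871e-04] [-0.33927439 -0.59616113 -3.10003846] [-0.0907292   0.05809796 -0.01895565]
```

View pics/c2.png

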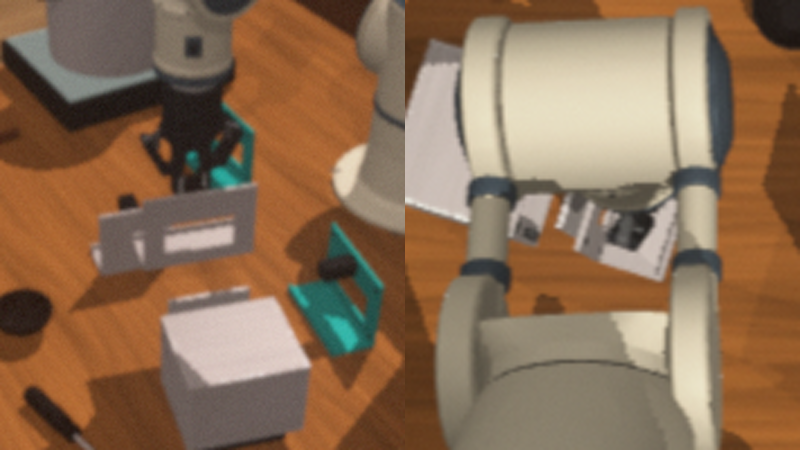

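The cover hangs upright in front of and above the pusher, in line with it in both views. I'll measure its outline against the housing using the side depth image, which sees the cover's back.

```bash
python3 - <<'E'
from h import *
np.set_printoptions(precision=4,suppress=True)
P0=cloud('side',np.load('pics/side0_d.npy'));d=np.load('pics/s2_d.npy');P=cloud('side',d)
th=np.radians(74.2);X=np.array([np.cos(th),np.sin(th)]);Y=np.array([-X[1],X[0]])
D=np.stack([P[...,:2]@X,P[...,:2]@Y,P[...,2]],-1)
m=(d>0)&(D[...,0]>.24)&(D[...,0]<.31)&(abs(D[...,1]+.462)<.11)&(D[...,2]>.12)&(D[...,2]<.31)
Q=D[m];print(len(Q),np.percentile(Q,[1,2,50,98,99],axis=0))
A=np.c_[Q[:,1]+.462,Q[:,2]-.2,np.ones(len(Q))]
w=np.ones(len(Q))
for _ in range(20):
    k=np.linalg.lstsq(A*w[:,None],Q[:,0]*w,rcond=None)[0];r=Q[:,0]-A@k;w=1/(1+(r/.004)**2)
print('yaw err deg',-np.degrees(k[0]),'pitch slope deg',np.degrees(k[1]),'X at mid',k[2],'resid',np.median(abs(r)))
# per-row outline
E0=D.copy()
for z in np.arange(.155,.27,.02):
    R=Q[(abs(Q[:,2]-z)<.01)];print(round(z,3),R[:,1].min(),R[:,1].max(),np.median(R[:,0]))
E
```

```text
1505 [[ 0.2402 -0.5366  0.1505]
 [ 0.2405 -0.5355  0.1516]
 [ 0.2744 -0.464   0.2265]
 [ 0.2794 -0.3901  0.3048]
 [ 0.28   -0.3884  0.3081]]
yaw err deg -0.05920195982963979 pitch slope deg 0.2053872350142327 X at mid 0.27512548062483455 resid 0.002066734149590632
0.155 -0.537840985839543 -0.3862672166126442 0.27351395076072116
0.175 -0.5355340640025025 -0.38728093017150883 0.2753020721233503
0.195 -0.5372212604276436 -0.38827168476187596 0.2753699178829157
0.215 -0.5372979271860595 -0.38729752234535525 0.27507770929866804
0.235 -0.5373112777298611 -0.3871865212989737 0.2751649050252292
0.255 -0.5374805824576498 -0.3867031409584576 0.27462557267104903
```

The outline is centred on the housing and square to within about 0.3°. Descend 0.12 m, then approach.

drive_tool(
  increments=[
    {"delta_pos": [0,0,-0.015],"turn": [0,0,0],"gripper": 255},
    {"delta_pos": [0,0,-0.02],"turn": [0,0,0],"gripper": 255},
    {"delta_pos": [0,0,-0.02],"turn": [0,0,0],"gripper": 255},
    {"delta_pos": [0,0,-0.02],"turn": [0,0,0],"gripper": 255},
    {"delta_pos": [0,0,-0.02],"turn": [0,0,0],"gripper": 255},
    {"delta_pos": [0,0,-0.015],"turn": [0,0,0],"gripper": 255},
    {"delta_pos": [0,0,-0.01],"turn": [0,0,0],"gripper": 255},
    {"delta_pos": [0,0,0],"turn": [0,0,0],"gripper": 255},
  ],
)

```text
t: 8.1
ee_pos: [0.5062, 0.0943, 0.1759]
eef_rot: [-0.001, 0.797, 0.605, -0.001]
ft_force: [-0.5, 0.7, -1.9]
grip_width: 0.265
gripper_force: 78.7
```

drive_tool(
  increments=[
    {"delta_pos": [0.0015,0.0053,0],"turn": [0,0,0],"gripper": 255},
    {"delta_pos": [0.0015,0.0053,0],"turn": [0,0,0],"gripper": 255},
    {"delta_pos": [0.0015,0.0053,0],"turn": [0,0,0],"gripper": 255},
    {"delta_pos": [0.0015,0.0053,0],"turn": [0,0,0],"gripper": 255},
    {"delta_pos": [0.0015,0.0053,0],"turn": [0,0,0],"gripper": 255},
    {"delta_pos": [0.0015,0.0053,0],"turn": [0,0,0],"gripper": 255},
    {"delta_pos": [0.0015,0.0053,0],"turn": [0,0,0],"gripper": 255},
    {"delta_pos": [0,0,0],"turn": [0,0,0],"gripper": 255},
  ],
)

```text
t: 8.9
ee_pos: [0.5173, 0.1327, 0.1769]
eef_rot: [0.0, 0.796, 0.605, 0.0]
ft_force: [0.2, -0.2, -2.8]
grip_width: 0.267
gripper_force: 78.7
```

drive_tool(
  increments=[
    {"delta_pos": [0.0008,0.0029,0],"turn": [0,0,0],"gripper": 255},
    {"delta_pos": [0.0008,0.0029,0],"turn": [0,0,0],"gripper": 255},
    {"delta_pos": [0.0008,0.0029,0],"turn": [0,0,0],"gripper": 255},
    {"delta_pos": [0.0008,0.0029,0],"turn": [0,0,0],"gripper": 255},
    {"delta_pos": [0,0,0],"turn": [0,0,0],"gripper": 255},
    {"delta_pos": [0,0,0],"turn": [0,0,0],"gripper": 255},
    {"delta_pos": [0,0,0],"turn": [0,0,0],"gripper": 255},
    {"delta_pos": [0,0,0],"turn": [0,0,0],"gripper": 255},
  ],
)

```text
t: 9.7
ee_pos: [0.5202, 0.1434, 0.1768]
eef_rot: [0.0, 0.796, 0.605, -0.0]
ft_force: [-1.9, -4.6, -2.4]
grip_width: 0.261
gripper_force: 78.9
```

drive_tool(
  increments=[
    {"delta_pos": [0.0008,0.0029,0],"turn": [0,0,0],"gripper": 255},
    {"delta_pos": [0.0008,0.0029,0],"turn": [0,0,0],"gripper": 255},
    {"delta_pos": [0.0006,0.0019,0],"turn": [0,0,0],"gripper": 255},
    {"delta_pos": [0,0,0],"turn": [0,0,0],"gripper": 255},
    {"delta_pos": [0,0,0],"turn": [0,0,0],"gripper": 255},
    {"delta_pos": [0,0,0],"turn": [0,0,0],"gripper": 255},
    {"delta_pos": [0,0,0],"turn": [0,0,0],"gripper": 255},
    {"delta_pos": [0,0,0],"turn": [0,0,0],"gripper": 255},
  ],
)

```text
t: 10.5
ee_pos: [0.5222, 0.1507, 0.1768]
eef_rot: [0.0, 0.796, 0.605, -0.001]
ft_force: [-2.2, -10.1, -1.2]
grip_width: 0.268
gripper_force: 79.1
```

```bash
python3 - <<'E'
from h import *
np.set_printoptions(precision=4,suppress=True)
F=[];
p,d=shot('side','s3.png');F.append(sense()['ft_force'])
q,d2=shot('top','t3.png')
for _ in range(4): optics.capture('top');F.append(sense()['ft_force'])
s=sense();print(np.array(F),s['ee_pos'],s['eef_rot'],s['t'],s['wrist_torque'])
i=p[150:330,260:420,::-1]; j=q[120:270,190:325,::-1]
cv2.imwrite('pics/c3.png',np.hstack([cv2.resize(i,(400,450),interpolation=2),cv2.resize(j,(395,450),interpolation=2)]))
th=np.radians(74.2);X=np.array([np.cos(th),np.sin(th)]);Y=np.array([-X[1],X[0]])
for n,dd,c in(('side',d,'side'),('top',d2,'top')):
    P=cloud(c,dd);D=np.stack([P[...,:2]@X,P[...,:2]@Y,P[...,2]],-1)
    m=(dd>0)&(D[...,0]>.31)&(D[...,0]<.35)&(abs(D[...,1]+.462)<.11)&(D[...,2]>.02)&(D[...,2]<.155)
    Q=D[m];print(n,len(Q),np.percentile(Q,[1,3,50,97,99],axis=0))
E
```

```text
[[ -1.9044  -9.7396  -0.4949]
 [ -2.2182 -10.1692  -1.6612]
 [ -1.9511  -9.5426  -2.0152]
 [ -1.9921  -9.9752  -0.3815]
 [ -1.0883  -9.5235  -0.1314]] [0.5222 0.1507 0.1768] [ 0.0002  0.7963  0.6048 -0.0006] 10.8 [-1.5158  0.2508 -0.0598]
side 408 [[ 0.3115 -0.5366  0.0332]
 [ 0.3154 -0.5358  0.0378]
 [ 0.3338 -0.4713  0.1313]
 [ 0.3415 -0.3917  0.1423]
 [ 0.3428 -0.3879  0.1435]]
top 78 [[ 0.3234 -0.4294  0.0454]
 [ 0.3235 -0.4289  0.0502]
 [ 0.3256 -0.4172  0.1228]
 [ 0.3344 -0.4031  0.1408]
 [ 0.335  -0.4016  0.1426]]
```

View pics/c3.png

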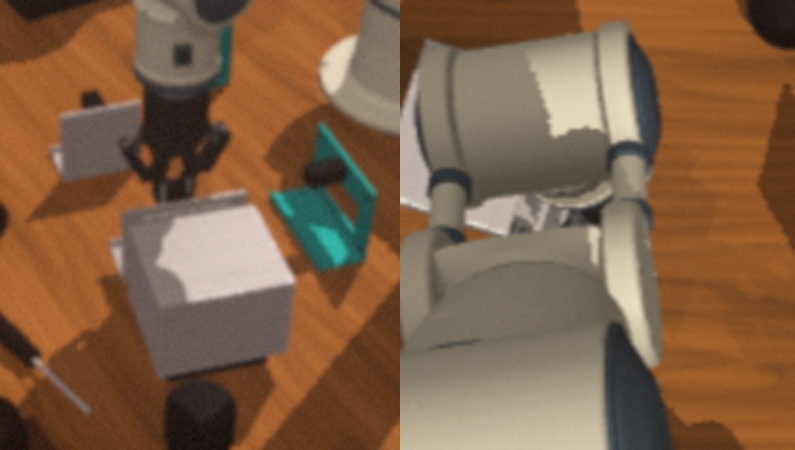

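The cover sits in front of the pusher, in line with the housing: its sides are at ±75 mm, its top is at about 140 mm, and the push holds steady at about 10 N. Handing in.

```bash
python3 -c "
from rig import workorder
print(workorder.sign_off())"
```

```text
the job is handed in; nothing more can be done
None
```

The windowed cover is gripped by its pull and pressed on the pusher with a steady push of about 10 N, in line with the housing and clear of the counter; the job was handed in at about 11 s, and the hand-in gave no verdict.

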